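# Load the full paste tin into the bench shaker and swing the keeper bar home

### The arm

A 6-joint arm with a two-finger parallel gripper is mounted at the origin on a cart in front of the work surface, level with it; the furniture and walls round the work are solid. World frame = base frame: x ahead of the robot, y to its left, z up, the work surface at z = 0. Lengths are in m, angles in rad, forces in N, time in s.
With the tool pointing down it reaches from about 0.275 to 0.825 m from the base axis. Payload 4.9 kg.
Tool frame: the origin (TCP) lies midway between the tips of the shut fingers; the grasp point (between the pads) lies 19 mm behind it (bot.grip_depth is the distance from the TCP to the grasp point, in m); z points along the fingers, y is the line along which they close (so a half turn about z gives the same grasp; the last joint's range is limited). The gripper opens to 85 mm and grips with 20 to 120 N. Pads are 22 mm wide; open, the fingers measure 114 mm over their backs; the gripper's body (76 mm by 85 mm) begins 54 mm behind the grasp point. The pads swing forward as they close: fully open they stand 13 mm farther back than shut.
Start: joints at [1.011, 0.326, -0.193, 1.052, 0, 1.437], TCP at [0.227, 0.501, 0.231] pointing down, gripper open.
Joint ranges: [-2.65, 2.65], [-0.97, 1.79], [-1.3, 1.35], [-1.93, 2.1], [-1.47, 1.37], [-3.14, 3.14]. Speed limits (rad/s): [2.57, 2.57, 3.14, 3.14, 3.14, 3.14].

### API

Orientations are given as a unit quaternion [w, x, y, z].
In Python, from cell import bot gives the robot as it stands. Calls block until the motion is done:
- bot.move_pose(position, orientation): joint-space move of the TCP to a pose.
- bot.move_linear(position, speed=0.15, rotation=None, until_force=None): straight line of the TCP; rotation=None keeps the orientation; speed is the mean speed in m/s. With until_force (N) it stops when the force on the tool has changed by that much, and returns True; else False.
- bot.goto_joints(angles): joint-space move.
- bot.set_gripper(opening, grasp_force=None): opening from 0.0 (shut) to 1.0 (fully open); grasp_force is the grip in N (None keeps the last); returns when the fingers have stopped.
- bot.wait(seconds).
- bot.solve_ik(position, orientation): joint angles nearest the present ones, or None.
- bot.camera(name): name is "scene" or "top"; returns the picture (400x640x3 uint8, red, green, blue); there is no depth.
- bot.calibration(name): a dict with "mtx" (3x3 intrinsics, pixels), "extrinsics" (4x4, takes a point from world to camera coordinates). Camera axes: x right, y down, z forward; pixel columns grow to the right and rows downward; lengths in m; the calibration is good to about 2 mm. A picture is of the moment at which its call begins. calibration takes no time and is no camera call.
A pose or a line that the arm cannot do raises bot.PlanningError and nothing moves.
- bot.close_job(): hands the job in; it is judged then, once.
Trained networks look in the newest picture that a camera, given by its name, has taken for a name from the list of things; names that differ only in an ending like _2 or _b are one class to them, and where a whole thing is asked for, a point or a joint stands for the part that bears it (a point fixed in the world has none). Each returns a list of dicts, best first, with "confidence" (0 to 1); they miss things now and then, are a little off and sometimes report something else, mostly with a low value. They report only what shows in the picture. A call takes as long as a camera call. They do not tell look-alikes from the thing itself.
- bot.search_frame(camera, thing): "bbox" ([left, top, width, height] in pixels, round what is visible of it).
Readings, each from a call of its own:
- bot.read_clock(): time.
- bot.read_joint_positions(): joint angles.
- bot.read_joint_vel(): joint speeds.
- bot.read_joint_efforts(): joint torques, N m.
- bot.read_position(): TCP position.
- bot.read_tool_rot(): TCP orientation.
- bot.read_ft_force(): force on the tool from outside, world axes, zero at the start.
- bot.read_moment(): the same for the moment, N m.
- bot.read_gripper_width(): opening from 0.0 (shut) to 1.0 (fully open).
- bot.read_finger_force(): force on a finger pad.
Only numpy, scipy, OpenCV 4.12 (cv2) and the standard library are available. Lean on these libraries where they do the work, as an engineer would, in place of code of your own. Each camera call takes 0.05 s, during which the arm holds its last target. There are 200 camera calls.

### The job

Get the lapping paste ready for shaking: of the three tins on the mat, which look alike, find the full one by its weight and stand it in the cup of the bench shaker, swinging the keeper bar out of the way first if it is in the way. Then push the bar's free end round over the tin until it is fully home against the stop in the catch. Leave the two empty tins standing upright on the bench or the mat, let no tin fall over, and do not shift or knock over the things that lie and stand around.

Things in the scene. Friction and masses are not known exactly. Their poses are not given: they have to be found in the camera images.
- tin_1: one of three round white slip-lid tins that look alike: 58 mm across the lid, 36 mm high, origin at the centre of its underside, z up. One is full, about 0.34 kg, two are empty, about 0.06 kg (within 15 %); only the weight tells. They start on the mat, 75 to 100 mm apart.
- tin_2: one of three round white slip-lid tins that look alike: 58 mm across the lid, 36 mm high, origin at the centre of its underside, z up. One is full, about 0.34 kg, two are empty, about 0.06 kg (within 15 %); only the weight tells. They start on the mat, 75 to 100 mm apart.
- tin_3: one of three round white slip-lid tins that look alike: 58 mm across the lid, 36 mm high, origin at the centre of its underside, z up. One is full, about 0.34 kg, two are empty, about 0.06 kg (within 15 %); only the weight tells. They start on the mat, 75 to 100 mm apart.
- mat: thin grey plastic mat under the tins, 270 x 110 x 3 mm, fixed; origin at its centre on the bench, x along its length. The tins stand in a row along it.
- shaker: grey bench shaker, fixed, not running: housing 246 (x) x 130 (y) x 55 mm, above it on springs a dark steel platform 222 x 108 mm, its top 78 mm above the bench. Origin on the bench under the tin cup's centre, x from the pivot post to the catch, z up; the panel with the knob looks to -y, the front. The pivot post stands at x = -90 mm, 22 mm thick, its bolt head ends 138 mm above the bench.
- catch (a point): middle of the bar's place in the slot of the catch, axes as the shaker's: a steel block on the platform, x -9 to +9 mm and y -9 to +25 mm from here, its top 141 mm above the bench, with a slot open to the front (-y) that takes the keeper bar and stops it
- cup_floor (a point): centre of the tin cup's rubber floor, 80 mm above the bench, axes as the shaker's. The cup is a low ring of 66 mm inner and 73 mm outer diameter whose rim stands 9 mm above this floor; a seated tin's origin is at this point and its lid ends 36 mm above it.
- pivot (a point): a point on the vertical axis of the keeper bar's pivot, in mid-thickness of the bar, 125 mm above the bench. The bar is flat steel, 20 mm wide, 8 mm thick (121 to 129 mm above the bench), 200 mm from here to its free end; a rubber pad under it passes 3 mm above the lid of a seated tin
- keeper (a joint): swing of the keeper bar, rad: 0 = home, the bar lying across the cup along the shaker's +x, stopped in the catch; grows as the free end swings out to the front (clockwise from above), at most 1.45. It turns stiffly (about 1 N at the free end) and stays where left. Below about 0.55 it stands over the tin's place; from about 0.8 there is room for a gripper too.
- keeper_end (a point): on the keeper bar, in mid-thickness, 188 mm from the pivot and 12 mm from the free end; here a black upright grip pin 13 to 15 mm thick stands on the bar and ends 157 mm above the bench. Its x axis points along the bar, away from the pivot.
- oiler: white oil bottle with a red spout, 53 mm across, 165 mm high, a bystander; origin at the centre of its underside
- stone_block: brown sharpening stone 25 x 75 x 14 mm lying on the bench, a bystander; origin at the centre of its underside, y along it
- screwdriver: screwdriver with a red handle, 176 mm long, 23 mm thick, lying, a bystander; origin under its middle, y along it
- small_tin: a smaller white tin, 46 mm across, 30 mm high, not one of the three, a bystander; origin at the centre of its underside
- spanner_13: combination spanner 30 x 138 x 6 mm, lying, a bystander; origin under its middle, y along it
There are look-alikes about, which are no part of the job. Leave any green or pink look-alike of the tin_2 alone.

How it is judged:
On the way:
1. the full tin stands in the cup, let go, while the keeper bar is still swung out (horizontal distance between tin_2 and cup_floor below 0.008 m and z of tin_2 in the frame of cup_floor between -0.004 and 0.004 m and angle between tin_2's own z axis and vertical below 0.06 rad and value of joint keeper above 0.4 rad and contact force between the fingers and tin_2 below 0.2 N), for 0.2 s.
At the end, for the whole second after the job is handed in: The keeper bar is home: its joint reads below 0.03 rad. The full tin stands in the shaker's cup, upright within 0.06 rad, on the cup's floor within 4 mm and within 8 mm of its centre. The two empty tins stand upright and still on the bench or the mat (value of joint keeper below 0.03 rad and horizontal distance between tin_2 and cup_floor below 0.008 m and z of tin_2 in the frame of cup_floor between -0.004 and 0.004 m and angle between each of tin_2, tin_1, tin_3's own z axis and vertical below 0.06 rad and linear speed of each of tin_2, tin_1, tin_3 below 0.02 m/s and height (world z) of tin_1 between -0.003 and 0.006 m and height (world z) of tin_3 between -0.003 and 0.006 m); the robot touches nothing.
It fails at once if a tin is tipped by more than 0.6 rad (angle between any of tin_1, tin_2, tin_3's own z axis and vertical above 0.6 rad).
It fails at once if a bystander (oil bottle, stone, screwdriver, small tin, spanner) is shifted by more than 30 mm or the oil bottle tips by more than 0.4 rad (distance of any of oiler, stone_block, screwdriver, small_tin, spanner_13 from where it was at the start of the episode above 0.03 m or angle between oiler's own z axis and vertical above 0.4 rad).
It also fails if it takes over 72 s, if anything falls off the work surface, if the arm or the gripper's body presses on something with over 40 N, if the wrist force passes 120 N, or if a joint passes its speed limit or range.

## Working session

There is one attempt and no reset: what is moved stays moved. The work goes in short steps, each a Python script; the robot and the scene stay as the last script left them, time stands still between calls to the robot, and variables do not carry over. Pictures are saved under pics/ and viewed, at most 10 in all, crops included, and the job is handed in when it is done.

```bash
mkdir -p pics; cat > h.py <<'E'
import numpy as np, cv2
from cell import bot
def shot(cam,name):
    im=bot.camera(cam); cv2.imwrite(f'pics/{name}.png',im[:,:,::-1]); return im
def ray(cam,u,v,z):
    c=bot.calibration(cam);K=np.array(c['mtx']);E=np.array(c['extrinsics'])
    R,t=E[:3,:3],E[:3,3]; o=-R.T@t; d=R.T@np.linalg.inv(K)@np.array([u,v,1.]); return o+d*(z-o[2])/d[2]
def proj(cam,p):
    c=bot.calibration(cam);K=np.array(c['mtx']);E=np.array(c['extrinsics'])
    q=K@(E[:3,:3]@np.array(p)+E[:3,3]); return q[:2]/q[2]
E
python3 - <<'E'
from h import *
np.set_printoptions(precision=3,suppress=True)
for c in('scene','top'):
    shot(c,c+'0')
    E=np.array(bot.calibration(c)['extrinsics']); print(c,-E[:3,:3].T@E[:3,3],E[2,:3],bot.calibration(c)['mtx'][0])
    for n in('tin_1','mat','shaker','keeper','keeper_end','oiler','small_tin','stone_block','screwdriver','spanner_13'):
        print(n,[(np.round(d['bbox']).astype(int).tolist(),round(d['confidence'],2)) for d in bot.search_frame(c,n)])
E
```

```text
scene [0.512 1.214 1.207] [ 0.034 -0.616 -0.787] [516.984   0.    321.718]
tin_1 [([308, 303, 27, 27], 0.95), ([328, 161, 18, 22], 0.69), ([319, 128, 12, 22], 0.59), ([300, 153, 22, 22], 0.58), ([356, 167, 15, 26], 0.55), ([367, 197, 24, 9], 0.43)]
mat [([290, 154, 94, 46], 0.57)]
shaker [([311, 184, 61, 104], 0.64)]
keeper [([338, 183, 20, 75], 0.66)]
keeper_end [([346, 181, 17, 73], 0.87)]
oiler [([300, 156, 20, 16], 0.63), ([274, 119, 16, 31], 0.58), ([325, 160, 21, 23], 0.32)]
small_tin [([285, 199, 14, 17], 0.81)]
stone_block [([362, 200, 25, 6], 0.49)]
screwdriver [([345, 120, 11, 41], 0.75), ([282, 200, 16, 15], 0.62)]
spanner_13 [([268, 157, 18, 36], 0.64)]
top [0.344 0.362 1.111] [ 0.183  0.004 -0.983] [448.42   0.   317.25]
tin_1 [([432, 184, 24, 26], 0.94), ([385, 168, 27, 27], 0.91), ([187, 200, 26, 27], 0.87), ([370, 241, 28, 21], 0.67), ([375, 205, 25, 22], 0.65), ([228, 189, 111, 72], 0.52)]
mat [([355, 166, 60, 109], 0.66), ([356, 148, 51, 10], 0.18)]
shaker [([230, 190, 109, 74], 0.86)]
keeper [([244, 217, 82, 22], 0.58)]
keeper_end [([243, 218, 86, 25], 0.78)]
oiler [([354, 164, 62, 114], 0.66), ([420, 133, 30, 27], 0.56), ([376, 206, 24, 22], 0.31)]
small_tin [([322, 157, 19, 23], 0.64)]
stone_block [([341, 255, 6, 32], 0.72), ([417, 132, 32, 26], 0.55)]
screwdriver [([409, 226, 71, 13], 0.83)]
spanner_13 [([353, 147, 53, 11], 0.84)]
```

View pics/top0.png

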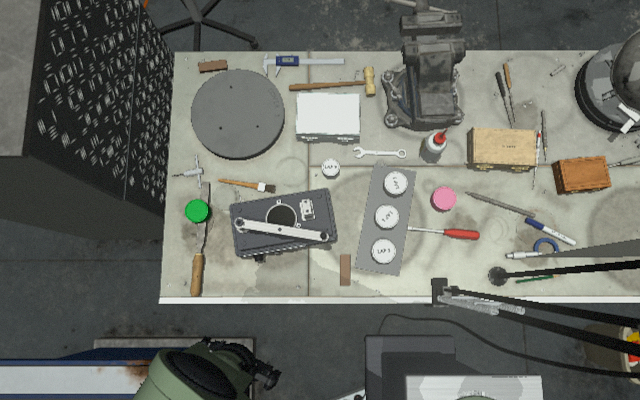

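View pics/scene0.png

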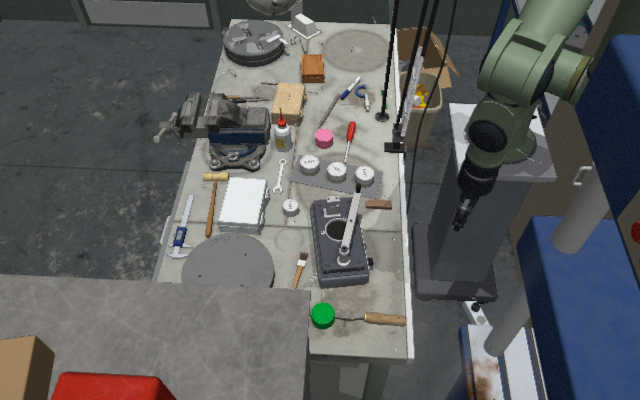

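The top view shows the three tins on the mat at about (396,183), (387,216) and (383,251). The shaker is at about (282,222), with the bar running from roughly (240,230) to (325,235). Pink and green look-alikes are at (444,198) and (196,211). I'll take an enlarged crop.

```bash
python3 - <<'E'
from h import *
im=cv2.imread('pics/top0.png')
cv2.imwrite('pics/c1.png',cv2.resize(im[165:285,220:420],None,fx=4,fy=4,interpolation=cv2.INTER_CUBIC))
im=cv2.imread('pics/scene0.png')
cv2.imwrite('pics/c2.png',cv2.resize(im[145:295,270:400],None,fx=4,fy=4,interpolation=cv2.INTER_CUBIC))
E
```

```text
(no output)
```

View pics/c1.png

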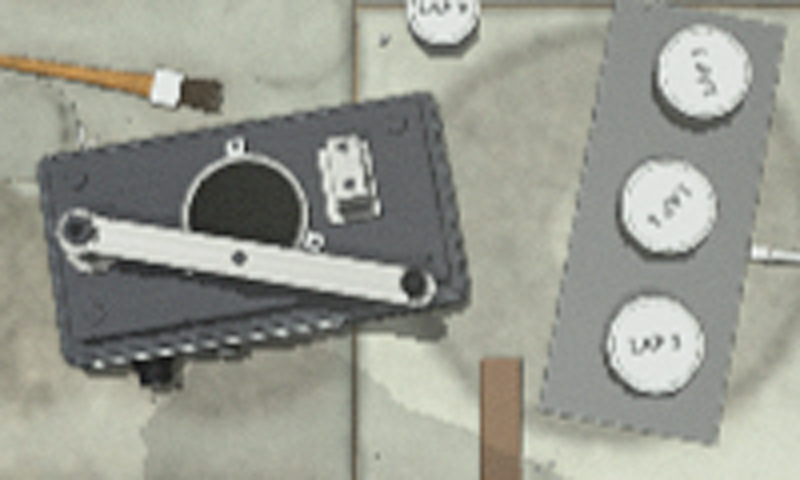

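View pics/c2.png

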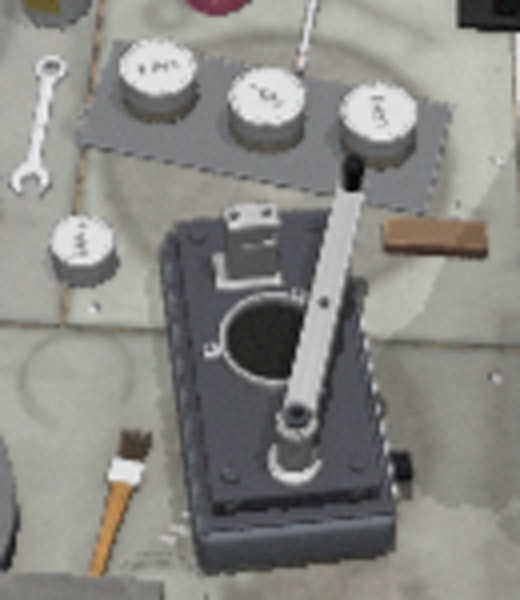

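The crops show the bar about 0.35 rad out, over the cup, with the shaker's front towards the robot. Pivot bolt is at crop (78,229), pin at (414,281), cup at (245,212) and tin lids at (703,72), (667,207) and (655,344). I'll triangulate and cross-check these.

```bash
python3 - <<'E'
from h import *
np.set_printoptions(precision=4,suppress=True)
T=lambda x,y:((x-1.5)/4+220,(y-1.5)/4+165); S=lambda x,y:((x-1.5)/4+270,(y-1.5)/4+145)
for n,z,a,b in [('pivot',.138,(78,229),(296,412)),('pin',.157,(414,281),(353,160)),('cup',.089,(245.5,213),(270,338)),
 ('tA',.039,(703,72),(157,68)),('tB',.039,(667,207),(267,98)),('tC',.039,(655,344),(379,112)),('catchtop',.141,(344,150),(252,216)),
 ('stoneTL',.014,(481,358),(386,219)),('stoneTR',.014,(522,358),(386,219)),('matUL',.003,(615,0),(112,45)),('matUR',.003,(783,25),(112,45)),('matLR',.003,(716,443),(450,105)),('matLL',.003,(543,408),(410,210)),
 ('smalltin',.03,(444,12),(82,238))]:
    print(n,ray('top',*T(*a),z)[:2],ray('scene',*S(*b),z)[:2])
print('pinkL',ray('top',444,198,.036)[:2])
print('drv',ray('top',409,229,.01)[:2], 'stone bottom',ray('top',345,286,.014)[:2])
E
```

```text
pivot [0.4946 0.5368] [0.4947 0.5369]
pin [0.463  0.3527] [0.4635 0.3525]
cup [0.5113 0.4492] [0.5126 0.45  ]
tA [0.6063 0.1737] [0.6071 0.1744]
tB [0.5224 0.1983] [0.523  0.1996]
tC [0.4395 0.208 ] [0.4394 0.2086]
catchtop [0.5378 0.3908] [0.5278 0.3903]
stoneTL [0.4335 0.3108] [0.4322 0.2894]
stoneTR [0.4334 0.2858] [0.4322 0.2894]
matUL [0.6626 0.222 ] [0.6471 0.1202]
matUR [0.6457 0.1154] [0.6471 0.1202]
matLR [0.3822 0.1674] [0.3828 0.1674]
matLL [0.4037 0.2726] [0.4139 0.2715]
smalltin [0.6474 0.3321] [0.6497 0.3312]
pinkL [0.568  0.0557]
drv [0.4954 0.139 ] stone bottom [0.3568 0.2993]
```

```bash
cat >> h.py <<'E'
from scipy.spatial.transform import Rotation as Ro
PIV=np.array([.4947,.5369]); CUP=np.array([.512,.4494]); AX=np.arctan2(*(CUP-PIV)[::-1])
TINS={'A':(.6067,.174),'B':(.5227,.199),'C':(.4395,.2083)}
def q(phi):
    y=np.array([np.cos(phi),np.sin(phi),0]);z=np.array([0,0,-1.])
    w=Ro.from_matrix(np.c_[np.cross(y,z),y,z]).as_quat(); return [w[3],w[0],w[1],w[2]]
def qbest(p,phi):
    c=[]
    j0=np.array(bot.read_joint_positions())
    for f in(phi,phi+np.pi):
        j=bot.solve_ik(p,q(f))
        if j is not None:c.append((np.abs(np.array(j)-j0).max(),f))
    return min(c)[1]
def pin(k): return PIV+.188*np.array([np.cos(AX-k),np.sin(AX-k)])
E
python3 - <<'E'
from h import *
k0=AX-np.arctan2(.3526-PIV[1],.4632-PIV[0]); print('AX',AX,'k0',k0,'pin',pin(k0), 't',bot.read_clock())
p=pin(k0); z=.136
# choose branch feasible at both ends
for f in(0,np.pi):
    js=[bot.solve_ik([*pin(k),z],q(AX-k+np.pi/2+f)) for k in(0,k0,1.2)]
    print([None if j is None else np.round(j,2).tolist() for j in js])
    
f=qbest([*p,.19],AX-k0+np.pi/2); off=f-(AX-k0+np.pi/2)
bot.set_gripper(.6,20)
bot.move_pose([*p,.19],q(f)); bot.move_linear([*p,z],.12)
bot.set_gripper(0,25); print('w',bot.read_gripper_width(),bot.read_finger_force())
for k in np.linspace(k0,1.2,8)[1:]:
    bot.move_linear([*pin(k),z],.12,rotation=q(AX-k+np.pi/2+off))
print('w',bot.read_gripper_width(),bot.read_ft_force(),bot.read_clock())
bot.set_gripper(.6)
bot.move_linear([*pin(1.2),.21],.2)
print(bot.read_position(),bot.read_clock())
E
```

```text
AX -1.3755995320911825 k0 0.3644780433345629 pin [0.4630269  0.35158725] t 1.1
[[0.47, 0.56, -0.08, 0.93, 0.0, 1.85], [0.52, 0.46, -0.25, 0.86, 0.0, 2.26], [0.78, 0.41, -0.33, 0.83, 0.0, -2.93]]
[[0.47, 0.56, -0.08, 0.93, 0.0, -1.3], [0.52, 0.46, -0.25, 0.86, 0.0, -0.88], [0.78, 0.41, -0.33, 0.83, 0.0, 0.21]]
w 0.15549994579184445 24.48968189981997Traceback (most recent call last):
  File "<stdin>", line 14, in <module>
cell.PlanningError: the arm cannot follow that straight line within its joint ranges
```

The pin is gripped (width 13 mm), but joint 6 runs out of range. I'll finish the arc without turning the tool any further, since the pin can turn in the pads.

```bash
python3 - <<'E'
from h import *
z=.136
d=np.array(bot.read_position())[:2]-PIV; k0=AX-np.arctan2(d[1],d[0]); print('k now',k0,np.hypot(*d),bot.read_joint_positions()[5])
for k in np.linspace(k0,1.2,max(2,int((1.2-k0)/.12)+1))[1:]:
    bot.move_linear([*pin(k),z],.12)
print('w',bot.read_gripper_width(),bot.read_ft_force(),bot.read_clock())
bot.set_gripper(.6)
bot.move_linear([*pin(1.2),.22],.2)
print(bot.read_ft_force(),bot.read_position(),bot.read_clock())
E
```

```text
k now 0.9640055894359869 0.18800014090425451 3.0344593123104495
w 0.15320419197997506 [-1.89149699 -0.01058397  7.69831833] 5.8417
[ 0.07594537 -0.28195143 -0.55324432] [0.33584426 0.43587321 0.21940064] 6.8583
```

```bash
python3 - <<'E'
from h import *
bot.set_gripper(1.0,30)
phi=qbest([*TINS['C'],.12],1.67)
for n in 'CBA':
    p=TINS[n]
    bot.move_pose([*p,.10],q(phi)); bot.wait(.2); f0=bot.read_ft_force()[2]
    bot.move_linear([*p,.010],.12); bot.set_gripper(0,30); w=bot.read_gripper_width()
    bot.move_linear([*p,.045],.08); bot.wait(.4)
    f=np.mean([bot.read_ft_force()[2] for _ in range(3)])
    print(n,'w',w*.085,'dF',f-f0,bot.read_clock())
    if f-f0<-2: break
    bot.move_linear([*p,.0105],.06); bot.set_gripper(1.0); bot.move_linear([*p,.10],.2)
print(n,bot.read_position())
E
```

```text
C w 0.055941306625760454 dF -2.1581851939563252 12.25
C [0.43932953 0.20823704 0.04472872]
```

The change of -2.16 N is ambiguous, so I'll average longer, set the tin down and compare with an empty-hand reading.

```bash
python3 - <<'E'
from h import *
p=TINS['C']
def fz(n=8):
    v=[]
    for _ in range(n): v.append(bot.read_ft_force()[2]); bot.wait(.05)
    return np.mean(v),np.std(v)
bot.wait(.3)
print('held',fz())
bot.move_linear([*p,.0105],.06); bot.set_gripper(1.0); bot.move_linear([*p,.045],.12); bot.wait(.5)
print('free',fz(),bot.read_clock())
E
```

```text
held (np.float64(-3.683007066513688), np.float64(0.690206259091314))
free (np.float64(0.0016201579120147663), np.float64(0.3736089414320334)) 15.425
```

Tin C is the full one (about 0.37 kg). I'll place it in the cup.

```bash
python3 - <<'E'
from h import *
p=TINS['C']
bot.move_linear([*p,.010],.12); bot.set_gripper(0,40)
bot.move_linear([*p,.20],.2)
phi=qbest([*CUP,.20],AX+np.pi/2)
bot.move_pose([*CUP,.20],q(phi)); bot.move_linear([*CUP,.105],.12); bot.wait(.2)
print('stop',bot.move_linear([*CUP,.0865],.03,until_force=4),bot.read_position(),bot.read_ft_force(),bot.read_clock())
E
```

```text
stop True [0.51169385 0.44913512 0.08806141] [-0.80442583 -0.69271051  4.47728314] 20.2583
```

```bash
python3 - <<'E'
from h import *
bot.set_gripper(1.0); bot.wait(.4)
bot.move_linear([*CUP,.22],.2)
bot.move_pose([*pin(1.2),.22],q(qbest([*pin(1.2),.22],AX-1.2+np.pi/2)))
im=shot('top','t2'); a=cv2.resize(im[165:285,220:420],None,fx=4,fy=4,interpolation=cv2.INTER_CUBIC)
cv2.imwrite('pics/c3.png',a[:,:,::-1])
print(bot.read_joint_positions(),bot.read_clock(),(np.array(proj('top',[*CUP,.116]))-[220,165])*4+1.5)
E
```

```text
[ 7.79652462e-01  3.35913624e-01 -2.09584998e-01  1.02575576e+00
 -9.00836158e-05  2.13618600e-01] 23.175 [241.06304769 203.98442603]
```

View pics/c3.png

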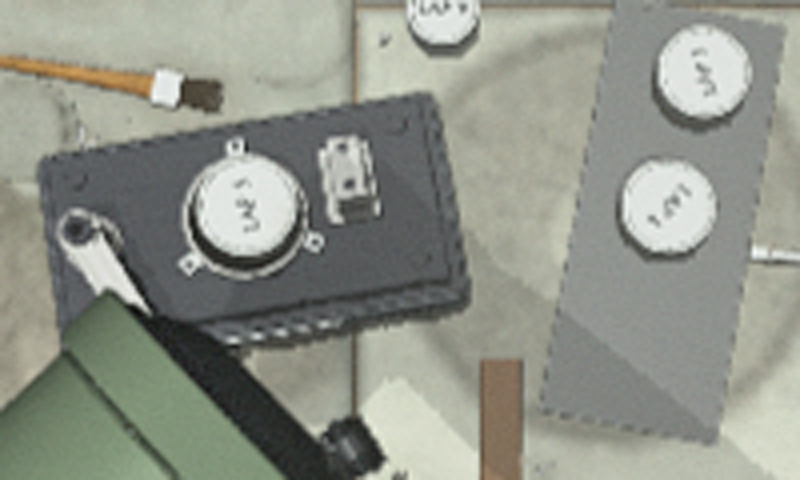

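The tin sits in the ring at crop (246,207) and the two empty tins stand on the mat. The bar is out with the arm above its end. Next I'll grip the pin and swing the bar home.

```bash
python3 - <<'E'
from h import *
z=.136; P=lambda k:[*pin(k),z]; Q=lambda k:q(AX-k+np.pi/2+off)
j6=bot.read_joint_positions()[5]
R=Ro.from_quat(np.roll(bot.read_tool_rot(),-1)).as_matrix(); off=np.arctan2(R[1,1],R[0,1])-(AX-1.2+np.pi/2)
bot.set_gripper(.6,25)
bot.move_linear(P(1.2),.12); bot.set_gripper(0,25); print('w',bot.read_gripper_width())
for k in np.linspace(1.2,.1,9)[1:]:
    bot.move_linear(P(k),.12,rotation=Q(k))
print(bot.read_ft_force())
hit=bot.move_linear(P(-.05),.03,rotation=Q(0),until_force=12)
d=np.array(bot.read_position())[:2]-PIV
print(hit,'k',AX-np.arctan2(d[1],d[0]),np.hypot(*d),bot.read_ft_force(),bot.read_gripper_width(),bot.read_clock())
E
```

```text
w 0.15275201305591193
[1.65934099 0.43565185 8.8797402 ]
True k 0.021873087768427668 0.18678907330160321 [-1.10105098 -0.65575255  6.31469143] 0.157648986812045 28.4417
```

```bash
python3 - <<'E'
from h import *
z=.136
for lim in(15,20):
    hit=bot.move_linear([*pin(-.06),z],.02,until_force=lim)
    f=bot.read_ft_force(); d=np.array(bot.read_position())[:2]-PIV
    print(hit,'k',AX-np.arctan2(d[1],d[0]),np.hypot(*d),f,bot.read_clock())
E
```

```text
True k 0.022062166861084753 0.186786955680609 [-1.97158194 -1.27066562  6.32262219] 28.7917
True k 0.02284554266457528 0.18681078899265685 [-1.10727062 -0.95056941  7.25806202] 29.1833
```

```bash
python3 - <<'E'
from h import *
bot.set_gripper(.6); p=bot.read_position()
bot.move_linear([p[0],p[1],.24],.2); bot.goto_joints([0.2,0.0,-0.4,1.2,0,0])
for c,y,x in(('top',165,220),('scene',145,270)):
    im=shot(c,c+'3'); cv2.imwrite(f'pics/{c}3c.png',cv2.resize(im[y:y+140,x:x+130],None,fx=4,fy=4,interpolation=cv2.INTER_CUBIC)[:,:,::-1])
for k in(0,.03,.06):print((np.array(proj('top',[*pin(k),.157]))-[220,165])*4+1.5,(np.array(proj('scene',[*pin(k),.157]))-[270,145])*4+1.5)
print(bot.read_clock())
E
cd pics; python3 -c "
import cv2,numpy as np
cv2.imwrite('both.png',cv2.resize(np.hstack([cv2.imread('top3c.png'),cv2.imread('scene3c.png')]),(800,430)))"
```

```text
[413.88973773 155.98786111] [249.83223868 155.36171836]
[415.80572941 166.0448427 ] [258.34106662 154.54509527]
[417.41725414 176.17448274] [266.876979   153.92692946]
31.55
```

View pics/top3c.png

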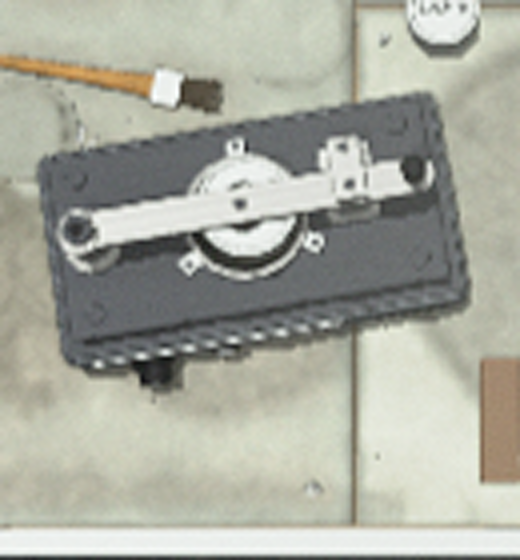

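View pics/scene3c.png

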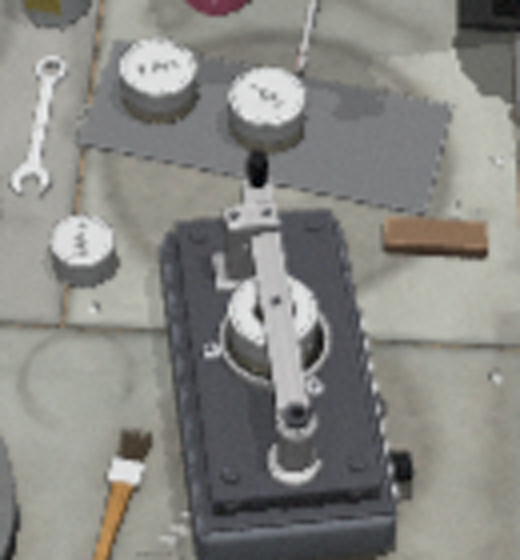

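The pin shows at crop (413,168) and the bar lies in the catch slot. The measured 0.02–0.035 rad is within my axis error, so I'll push once more with shut fingers from the front to confirm it is on the stop.

```bash
python3 - <<'E'
from h import *
u=np.array([np.cos(AX+np.pi/2),np.sin(AX+np.pi/2)]); s=pin(.025)-.05*u; z=.138
print('u',u)
phi=qbest([*s,.2],AX+np.pi/2)
bot.set_gripper(0,25); bot.move_pose([*s,.2],q(phi)); bot.move_linear([*s,z],.15); bot.wait(.3)
print('free',bot.read_ft_force())
e=pin(.025)+.005*u
for lim in(6,30):
    hit=bot.move_linear([*e,z],.03,until_force=lim); f=np.array(bot.read_ft_force())
    print(lim,hit,'along',(np.array(bot.read_position())[:2]-pin(.025))@u,'F',f[:2]@u,bot.read_clock())
    bot.wait(.3); print(' later',(np.array(bot.read_position())[:2]-pin(.025))@u,np.array(bot.read_ft_force())[:2]@u)
bot.move_linear([*s,z],.15); bot.move_linear([*s,.24],.2); bot.goto_joints([0.2,0.0,-0.4,1.2,0,0])
im=shot('top','t4'); a=cv2.resize(im[165:285,220:340],None,fx=4,fy=4,interpolation=cv2.INTER_CUBIC)
g0=cv2.imread('pics/top3.png')
def pc(g):
    g=cv2.cvtColor(g,cv2.COLOR_RGB2GRAY)[200:214,316:332]; m=np.clip(110.-g,0,None); yy,xx=np.mgrid[200:214,316:332]; return (m*xx).sum()/m.sum(),(m*yy).sum()/m.sum()
print('pin px before/after',pc(g0[:,:,::-1].copy()),pc(im),bot.read_clock())
E
```

```text
u [0.98100952 0.1939596 ]
free [-0.87653359 -0.17978029  0.49056664]
6 True along -0.020312358901855516 F -0.8169211575758859 35.1917
 later -0.020374277400760223 -1.1741279583003903
30 True along -0.020449434776689982 F -2.7072794083281218 35.95
 later -0.02045312149369812 -2.305368927735537
pin px before/after (np.float64(324.095907399752), np.float64(206.86316659776767)) (np.float64(324.1054834658853), np.float64(206.8191712013395)) 38.475
```

The bar doesn't move under 30 N, so it is on the stop. Handing in.

```bash
python3 -c "
from cell import bot
print(bot.close_job())"
```

```text
the job is handed in; nothing more can be done
None
```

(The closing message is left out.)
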